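Make room for the long spatula in the baking tray organiser

ROBOT

A 7-joint arm with a two-finger parallel gripper is mounted at the origin on the work surface. World frame = base frame: x ahead of the robot, y to its left, z up, the work surface at z = 0. Lengths are in m, angles in rad, forces in N, time in s.
With the tool pointing down it reaches from about 0.4 to 0.875 m from the base axis. Payload 19.3 kg.
Tool frame: the origin (TCP) lies midway between the tips of the shut fingers; the grasp point (between the pads) lies 19 mm behind it; z points along the fingers, y is the line along which they close (so a half turn about z gives the same grasp; the last joint's range is limited). The gripper opens to 85 mm and grips with 20 to 120 N. Pads are 22 mm wide; open, the fingers measure 114 mm over their backs; the gripper's body (76 mm by 85 mm) begins 54 mm behind the grasp point. The pads swing forward as they close: fully open they stand 13 mm farther back than shut.
Start: joints at [1.259, 0.521, -0.036, 1.599, 0.021, 1.021, -0.113], TCP at [0.15, -0.607, 0.231] pointing down, gripper open.
Joint ranges: [-2.91, 2.91], [-0.3, 2.13], [-1.5, 1.42], [0.17, 2.43], [-1.26, 4.41], [0.16, 1.93], [-2.52, 2.52]. Speed limits (rad/s): [1.89, 1.89, 2.39, 2.39, 3.01, 3.01, 3.01].

INTERFACE

Orientations are given as [roll, pitch, yaw] about the fixed x, y, z axes, in that order (R = Rz(yaw) Ry(pitch) Rx(roll)).
In Python, from workcell import * gives the robot as it stands. The module is installed in compiled form; this text tells all that it offers.
- The arm moves only by the tool play_rows, never from a script. Its argument "deltas" is a list of rows, each a list of 7 numbers: the shift along the tool's x, y, z in units of 500 mm (1.0 is 500 mm), then the turn, a rotation vector about the tool's x, y, z in units of 120 degrees (1.0 is 120 degrees), then the closure, from 0 (fully open) to 1 (shut). A call has 1 to 10 rows; each row is the pose to reach, as a shift and turn from the pose commanded when the call began, along the tool's axes at that moment; what a row does not reach only later rows make up. A row lasts 1/10 s, in which the tool goes at most 50 mm and 8.59 degrees, less where a joint would pass 70% of its speed; a pose out of reach is approached as far as the arm can. A call with a number of a shift or a turn outside -1 to 1 is refused whole. A call with a gripper value outside its range is refused whole. The fingers move at their own pace and stop on an object; "newtons" is the grip in N (left out, the last holds). Time passes only in rows, so rows that repeat a pose let the fingers close. It gives the time, the measured TCP pose, the force, the opening and the grip force at its end, in the units of the state.
- observe(): the state, without advancing time (a new reading comes with each control period).
- grab_frame(name): name is "scene" or "top"; returns the picture (384x512x3 uint8, red, green, blue); there is no depth.
- get_calibration(name): a dict with "fovy" (degrees; the focal length in pixels is half the picture's height over the tangent of half this angle, whatever the lens; pixels are square), "cx", "cy" (the principal point, pixels), "k1" (the pictures are not rectified: a ray, as slopes to the right and down, at radius r is drawn at 1 + k1 r^2 times it, then the intrinsics apply), "xyz" and "rotation" of the camera in the world. Camera axes: x right, y down, z forward; pixel columns grow to the right and rows downward; lengths in m; the calibration is good to about 2 mm. A picture is of the moment at which its call begins. get_calibration takes no time and is no camera call.
- job_done(): hands the job in; it is judged then, once.
The state is a dict: "clock": time; "qpos": joint angles; "qd": joint speeds; "joint_efforts": joint torques, N m; "position": TCP position; "tool_rot": TCP orientation; "force": force on the tool from outside, world axes, zero at the start; "moment": the same for the moment, N m; "grip_width": finger opening in m; "finger_force": force on a finger pad.
Only numpy, scipy, OpenCV 4.12 (cv2) and the standard library are available. Lean on these libraries where they do the work, as an engineer would, in place of code of your own. Each camera call takes 0.05 s, during which the arm holds its last target. There are 200 camera calls.

TASK

Slide the white divider of the wooden utensil tray away from the robot, so that the long wooden spatula will fit in front of it while the dough scraper behind it keeps room to lie flat and is not pushed. Then take the long spatula (not the short one) from the chopping board and lay it flat on the floor of the tray, in the compartment nearer the robot. Leave the divider where it serves both.

Things in the scene. Friction and masses are not known exactly. Their poses are not given: they have to be found in the camera images.
- tray: Wooden utensil tray, fixed, left or right of the midline, long side roughly away from the robot. Outside 406 x 146 mm, rim 40 mm high; inside 390 x 130; walls 8, floor 6 mm thick. Origin: centre of the underside, on the table. x: along the tray, away from the robot, the way the divider slides; y across, z up. Inside end faces at x = -195 (near) and +195 mm (far).
- divider_grip (a point): White divider, 10 mm thick (tray x), full tray width, rim high. Its middle tab, 12 mm (tray x) x 40 mm (tray y), rises to 83 mm above the table: pinch from above along x, or push. Point: mid-tab, 65 mm above the table, on the divider's mid-plane. Slides along tray x only, x -90 to 150 mm, about 2 N friction, stays where left. Starts at x -60 to 5 mm: near part too short. Axes as the tray's.
- spatula_mid (a point): Long dark-wood spatula, 230 mm, 60 g, loose on a board (top 18 mm above the table) across the midline from the tray. Handle 165 long, 22 wide, 14 thick; blade 65 x 50 x 8 mm; undersides level. Point: mid-length, on the handle, 7 mm above its underside, within 10 mm of balance: grasp here. x handle to blade, y across, z up. The like one 150 mm long beside it is not wanted.
- scraper_mid (a point): Dough scraper, steel blade and black handle bar, loose, flat on the tray's floor at its far end, behind the divider: 84 mm (tray x) x 100 mm (tray y), 16 mm high at the handle, which is its edge nearer the robot. Point: middle of its length and width, 8 mm above its underside; starts at tray x 140 to 147 mm and is to stay there.

How it is judged:
On the way, in this order (a step that is already met when the one before it is completed fails the run):
1. the divider stands where the near compartment is long enough for the long spatula and the far one for the scraper (near compartment 232 to 285 mm long) (x of divider_grip in the frame of tray between 0.042 and 0.095 m), for 0.2 s.
2. the long spatula lies flat on the floor of the near compartment (x of spatula_mid in the frame of tray between -0.09 and -0.018 m and y of spatula_mid in the frame of tray between -0.047 and 0.047 m and z of spatula_mid in the frame of tray below 0.02 m and angle between spatula_mid's own z axis and vertical below 0.1 rad), for 0.2 s.
At the end, for the whole second after the job is handed in: The long spatula lies flat (6 degrees) on the near compartment's floor: middle at tray x -90 to -18 mm, within 47 mm of its centreline, under 20 mm above the tray's underside. Divider centre at tray x 42 to 95 mm. The scraper lies flat within 15 mm of its start (all of step 1 and all of step 2 and distance of scraper_mid from where it was at the start of the episode below 0.015 m and angle between scraper_mid's own z axis and vertical below 0.1 rad); the robot touches nothing.
It fails at once if the dough scraper was pushed 20 mm or more from its place (distance of scraper_mid from where it was at the start of the episode above 0.02 m).
It also fails if it takes over 56 s, if anything falls off the work surface, if the arm or the gripper's body presses on something with over 40 N, if the wrist force passes 120 N, or if a joint passes its speed limit or range.

## Working session

There is one attempt and no reset: what is moved stays moved. The work goes in short steps, Python scripts to look and compute and a tool call to move; the robot and the scene stay as the last step left them, time stands still between calls to the robot, and variables do not carry over. Pictures are saved under pics/ and viewed, at most 10 in all, crops included, and the job is handed in when it is done.

Besides the shell and the picture viewer there is one more tool, called after "Request:" as name([rows], argument=value, ...), one row to a line, values as JSON. play_rows: Moves the arm, as the interface text tells. Its arguments: {"type":"object","properties":{"deltas":{"type":"array"},"newtons":{"type":"number"}},"required":["deltas"]}

```bash
mkdir -p pics
python3 - <<'E'
from workcell import *
import cv2
s=observe();print(s)
for n in("scene","top"):
    print(n,get_calibration(n))
    cv2.imwrite(f"pics/{n}0.png",cv2.cvtColor(grab_frame(n),cv2.COLOR_RGB2BGR))
E
```

```text
{'clock': 0.0, 'qpos': array([ 1.25878325,  0.52202829, -0.03635419,  1.6000055 ,  0.02119013,
        1.02112865, -0.11278151]), 'qd': array([ 0.00067367,  0.00130059, -0.00077825, -0.00035417, -0.00012631,
        0.00161863, -0.00119555]), 'joint_efforts': array([ 1.16408024e-03, -9.27090740e+01,  1.98064193e+00, -3.69937956e+01,
        1.80589012e-02,  8.12439364e-03,  1.60241092e-05]), 'position': array([ 0.14956116, -0.60647996,  0.23071744]), 'tool_rot': array([-3.14040913e+00,  6.42742199e-05,  2.41839654e-01]), 'force': array([-0.57326595,  0.0083557 ,  0.20079444]), 'moment': array([-0.00768101, -0.01947697,  0.01045516]), 'finger_force': 0.0, 'grip_width': 0.0857059750892824}
scene {'fovy': 48.11702715738492, 'cx': 247.24149541549923, 'cy': 191.7411551566371, 'k1': 0.02994076822298937, 'xyz': array([ 1.20179775, -0.16214078,  0.51348889]), 'rotation': array([-2.19405722,  0.02321302,  1.24959218])}
top {'fovy': 45.66674117631031, 'cx': 254.79313627754706, 'cy': 188.03943155540173, 'k1': -0.11518733142968327, 'xyz': array([0.53823942, 0.00523965, 1.05836005]), 'rotation': array([-3.05187725,  0.02013659, -1.57033383])}
```

View pics/top0.png

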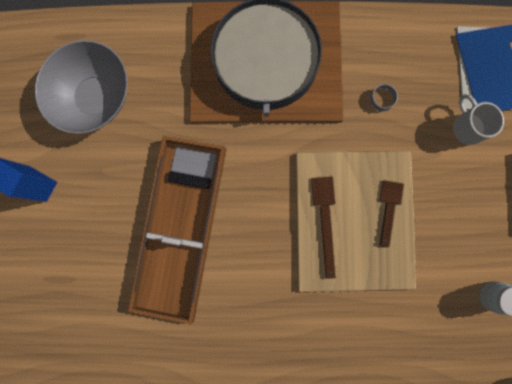

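View pics/scene0.png

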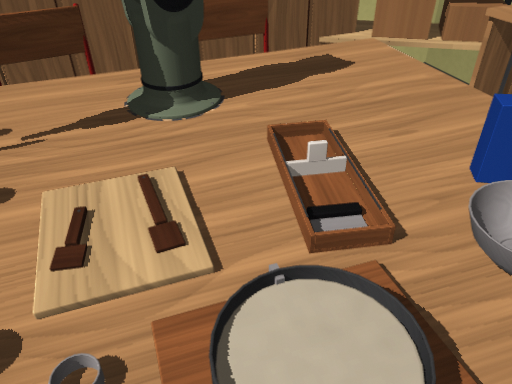

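The top view shows the tray at left, with rim corners near (165,137), (224,149), (192,323) and (130,312), and the white divider at (174,241). The scraper is at (190,167). The long spatula runs from (322,178) to (329,277) and the short one is at (390,213). The scene view shows the same layout, with the divider tab at (317,151).

```bash
cat > h.py <<'E'
import numpy as np, cv2
from scipy.spatial.transform import Rotation as R
from workcell import *
def cam(n):
    c=get_calibration(n); f=192/np.tan(np.radians(c["fovy"])/2)
    return c,f,R.from_euler("xyz",c["rotation"]).as_matrix()
def ray(n,uv):
    c,f,M=cam(n); d=(np.atleast_2d(uv).astype(float)-[c["cx"],c["cy"]])/f
    u=d.copy()
    for _ in range(20): u=d/(1+c["k1"]*(u**2).sum(1,keepdims=True))
    return np.array(c["xyz"]),np.c_[u,np.ones(len(u))]@M.T
def plane(n,uv,z):
    o,d=ray(n,uv); return o+d*((z-o[2])/d[:,2:])
def comps(mask,amin=40):
    m=mask.astype(np.uint8); c,_=cv2.findContours(m,cv2.RETR_EXTERNAL,cv2.CHAIN_APPROX_NONE)
    return [k for k in c if cv2.contourArea(k)>=amin]
def seg(im,box,f):
    x0,y0,x1,y1=box; m=np.zeros(im.shape[:2],bool); m[y0:y1,x0:x1]=f(im[y0:y1,x0:x1].astype(int)); return m
E
python3 - <<'E'
from h import *
im=grab_frame("top"); sc=grab_frame("scene")
for p in[(174,241),(170,238),(150,200),(147,220),(190,160),(188,181),(326,230),(310,230),(120,230),(175,215),(160,240)]: print(p,im[p[1],p[0]],end=' ')
print()
# spatula
m=seg(im,(300,155,345,285),lambda a:a.sum(2)<190)
for c in comps(m):
    P=plane("top",c[:,0],0.03)[:,:2]; print("spat",cv2.contourArea(c),cv2.minAreaRect(P.astype(np.float32)))
    ys,xs=np.nonzero(m); 
    for r in (185,200,215,230,250,270): 
        k=xs[ys==r]; print(r,k.min(),k.max(),plane("top",[k.mean(),r],.030)[0].round(4))
    print("ends",plane("top",[[xs[ys==ys.min()].mean(),ys.min()-.5],[xs[ys==ys.max()].mean(),ys.max()+.5]],.028).round(4))
# divider top
m=seg(im,(135,220,215,260),lambda a:(a.min(2)>120)&(np.ptp(a,2)<40))
for c in comps(m,10): print("div",cv2.contourArea(c),cv2.minAreaRect(c),plane("top",np.array(cv2.boxPoints(cv2.minAreaRect(c))),.04).round(4).tolist())
g=cv2.resize(im[125:330,120:235],None,fx=2.9,fy=2.9,interpolation=cv2.INTER_CUBIC)
g2=cv2.resize(sc[110:260,255:405],None,fx=2.9,fy=2.9,interpolation=cv2.INTER_CUBIC)
g2=cv2.copyMakeBorder(g2,0,g.shape[0]-g2.shape[0],0,0,cv2.BORDER_CONSTANT)
cv2.imwrite("pics/crop1.png",cv2.cvtColor(np.hstack([g,g2]),cv2.COLOR_RGB2BGR))
E
```

```text
(174, 241) [178 173 169] (170, 238) [153 148 147] (150, 200) [116  79  50] (147, 220) [99 72 51] (190, 160) [123 121 125] (188, 181) [31 30 33] (326, 230) [74 46 38] (310, 230) [153 127  92] (120, 230) [142 109  76] (175, 215) [113  74  43] (160, 240) [81 71 64] 
spat 1233.0 ((0.5422513484954834, -0.1332516074180603), (0.22470077872276306, 0.04981948062777519), 5.111928939819336)
185 311 332 [ 0.6375 -0.1251  0.03  ]
200 312 333 [ 0.6034 -0.127   0.03  ]
215 319 328 [ 0.5696 -0.1288  0.03  ]
230 318 330 [ 0.5359 -0.1306  0.03  ]
250 320 332 [ 0.4911 -0.1346  0.03  ]
270 324 333 [ 0.4465 -0.139   0.03  ]
ends [[ 0.6571 -0.145   0.028 ]
 [ 0.4296 -0.1403  0.028 ]]
div 209.5 ((173.50247192382812, 240.48695373535156), (56.0861701965332, 5.975088596343994), 10.713123321533203) [[0.5169, 0.2719, 0.04], [0.5301, 0.2696, 0.04], [0.5074, 0.1444, 0.04], [0.4944, 0.1468, 0.04]]
```

View pics/crop1.png

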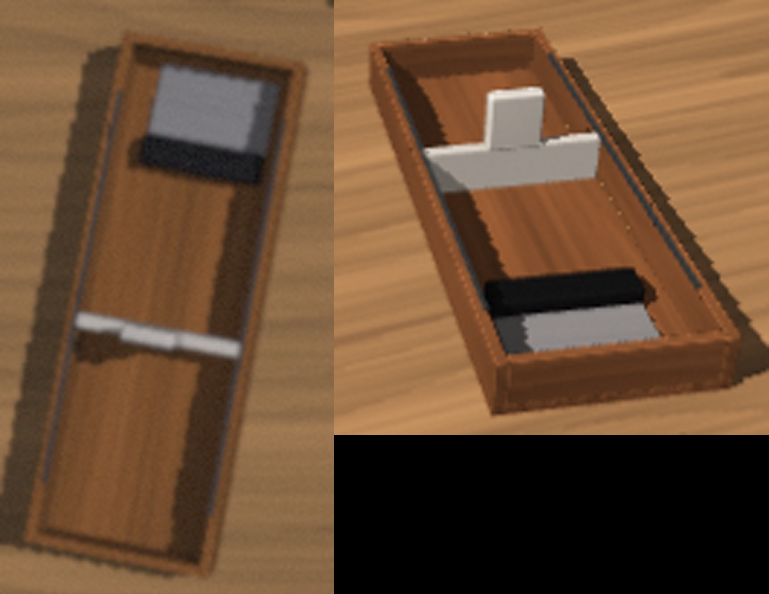

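The crop (×2.9, offset 120,125) shows the left rim corners at about (125,35) and (28,542) and the right ones at about (305,66) and (208,577). The divider tab is offset slightly by its height, and the scraper lies flat with its handle towards the robot.

Run:
```python
from h import *
k=lambda p:np.array(p)/2.9+[120,125]-.33
TL,TR,BR,BL=[k(p) for p in[(125,35),(305,66),(208,577),(28,542)]]
P=plane("top",[TL,TR,BR,BL],.04)[:,:2]; P0=plane("top",[TR,BR],.0)[:,:2]
print(P.round(4).tolist(),P0.round(4).tolist())
print("len",np.linalg.norm(P[0]-P[3]),"w",np.linalg.norm(P[0]-P[1]),np.linalg.norm(P[2]-P[3]),np.linalg.norm(P[0]-P0[0]),np.linalg.norm(P[3]-P0[1]))
d=P[0]-P[3]; yaw=np.arctan2(d[1],d[0]); print("yaw",yaw)
# divider by pixel: corners of top, two views; tab from scene
ex=np.array([np.cos(yaw),np.sin(yaw)]); ey=np.array([-ex[1],ex[0]])
C=(P[0]+P[3])/2-ey*.073; print("C",C)
def T(p): q=np.array(p)[:2]-C; return np.array([q@ex,q@ey])
for c in [(75,314),(240,342),(240,356),(76,330)]: print("divrim",T(plane("top",[k(c)],.04)[0]).round(4))
for c in [(122,324),(177,333),(176,350),(121,343)]: print("tab",T(plane("top",[k(c)],.083)[0]).round(4))
k2=lambda p:np.array([p[0]-334,p[1]])/2.9+[255,110]-.33
for n,c,z in[("nearL",(370,45),.04),("nearR",(543,30),.04),("farL",(493,385),.04),("farR",(738,340),.04),("farLb",(496,412),0)]: print(n,T(plane("scene",[k2(c)],z)[0]).round(4))
for c in [(487,93),(543,88),]: print("tabS",T(plane("scene",[k2(c)],.083)[0]).round(4))
for c in [(150,135),(270,155),(258,185),(138,165)]: print("scr handle",T(plane("top",[k(c)],.018)[0]).round(4))
for c in [(163,65),(280,85)]: print("scr far",T(plane("top",[k(c)],.008)[0]).round(4))
```

```text
[[0.7481, 0.2366], [0.7224, 0.0937], [0.3281, 0.1663], [0.3524, 0.3068]] [[0.7296, 0.0972], [0.3198, 0.1726]]
len 0.40189073306783635 w 0.14510520576245672 0.14261309897231317 0.14055415496201837 0.13809112442945365
yaw -0.1757262370251699
C [0.53745254 0.1998173 ]
divrim [-0.0212  0.0693]
divrim [-0.0192 -0.0615]
divrim [-0.0297 -0.0635]
divrim [-0.0332  0.0662]
tab [-0.0197  0.022 ]
tab [-0.0188 -0.0197]
tab [-0.0312 -0.0213]
tab [-0.0336  0.0201]
nearL [-0.198  -0.0692]
nearR [-0.1971  0.0777]
farL [ 0.2201 -0.0771]
farR [0.2067 0.071 ]
farLb [ 0.201  -0.0676]
tabS [-0.0272 -0.0177]
tabS [-0.0268  0.0225]
scr handle [0.1283 0.0428]
scr handle [ 0.1291 -0.0551]
scr handle [ 0.1039 -0.0501]
scr handle [0.1029 0.0477]
scr far [0.1871 0.0456]
scr far [ 0.1871 -0.0513]
```

```bash
cat >> h.py <<'E'
C=np.array([.5375,.1998]); YAW=-.176
ex=np.array([np.cos(YAW),np.sin(YAW)]); ey=np.array([-ex[1],ex[0]])
W=lambda x,y:C+x*ex+y*ey
def delta(p,yaw,p0=None,rpy0=None):
    s=observe(); p0=s["position"] if p0 is None else np.array(p0)
    M0=R.from_euler("xyz",s["tool_rot"] if rpy0 is None else rpy0); M1=R.from_euler("xyz",[np.pi,0,yaw])
    return (M0.inv().apply(np.array(p)-p0)/.5).round(4),((M0.inv()*M1).as_rotvec()/np.radians(120)).round(4)
E
python3 - <<'E'
from h import *
w=W(-.026,0);print(w)
a=[.48,-.2,.30];print(delta(a,1.0))
print(delta([*w,.16],1.395,a,[np.pi,0,1.0]))
E
```

```text
[0.51190165 0.20435241]
(array([ 0.8363, -0.6315, -0.1377]), array([-3.000e-04, -1.000e-04, -3.621e-01]))
(array([ 0.715 , -0.3833,  0.28  ]), array([-0.    ,  0.    , -0.1886]))
```

Request:
play_rows([
  [0.03,-0.02,-0.1,0,0,0,0],
  [0.836,-0.63,-0.138,0,0,-0.362,0],
  [0.836,-0.63,-0.138,0,0,-0.362,0],
  [0.836,-0.63,-0.138,0,0,-0.362,0],
  [0.836,-0.63,-0.138,0,0,-0.362,0],
  [0.836,-0.63,-0.138,0,0,-0.362,0],
  [0.836,-0.63,-0.138,0,0,-0.362,0],
  [0.836,-0.63,-0.138,0,0,-0.362,0],
  [0.836,-0.63,-0.138,0,0,-0.362,0],
  [0.836,-0.63,-0.138,0,0,-0.362,0],
])

```text
clock: 1.2
position: [0.4451, -0.2434, 0.2981]
tool_rot: [3.141, 0.0, 1.0]
force: [1.5, -0.9, 0.5]
grip_width: 0.0853
finger_force: 0.0
```

Run:
```python
from h import *
print(delta([*W(-.026,0),.13],1.395),observe()["qpos"])
```

```text
(array([ 0.8257, -0.3718,  0.3359]), array([ 1.000e-04,  1.000e-04, -1.888e-01])) [ 0.69914331  0.28184227 -0.39234685  1.80562937  0.12132474  1.07734277
 -0.30799073]
```

Request:
play_rows([
  [0.82,-0.37,0.2,0,0,-0.189,0],
  [0.82,-0.37,0.2,0,0,-0.189,0],
  [0.82,-0.37,0.2,0,0,-0.189,0],
  [0.82,-0.37,0.3,0,0,-0.189,0],
  [0.82,-0.37,0.336,0,0,-0.189,0],
  [0.82,-0.37,0.336,0,0,-0.189,0],
  [0.82,-0.37,0.336,0,0,-0.189,0],
  [0.82,-0.37,0.336,0,0,-0.189,0],
  [0.82,-0.37,0.336,0,0,-0.189,0],
  [0.82,-0.37,0.336,0,0,-0.189,0],
])

```text
clock: 2.2
position: [0.5094, 0.2032, 0.1283]
tool_rot: [-3.14, -0.0, 1.398]
force: [0.5, -0.7, -0.1]
grip_width: 0.0855
finger_force: 0.0
```

Run:
```python
from h import *
print(delta([*W(-.026,0),.13],1.395),observe()["position"])
```

```text
(array([ 0.0031,  0.0044, -0.0033]), array([-0.0006, -0.0002,  0.0015])) [0.50944743 0.20320104 0.12833343]
```

Request:
play_rows([
  [0.003,0.004,0.08,0,0,0,0],
  [0.003,0.004,0.14,0,0,0,0],
  [0.003,0.004,0.16,0,0,0,0],
  [0.003,0.004,0.16,0,0,0,0.5],
  [0.003,0.004,0.16,0,0,0,1],
  [0.003,0.004,0.16,0,0,0,1],
  [0.003,0.004,0.16,0,0,0,1],
  [0.003,0.004,0.16,0,0,0,1],
  [0.003,0.004,0.16,0,0,0,1],
  [0.003,0.004,0.16,0,0,0,1],
], newtons=25)

```text
clock: 3.2
position: [0.5128, 0.201, 0.0506]
tool_rot: [3.141, -0.0, 1.395]
force: [-1.4, -1.1, 9.2]
grip_width: 0.0117
finger_force: 30.4
```

Request:
play_rows([
  [0,0.03,-0.004,0,0,0,1],
  [0,0.06,-0.004,0,0,0,1],
  [0,0.09,-0.004,0,0,0,1],
  [0,0.12,-0.004,0,0,0,1],
  [0,0.15,-0.004,0,0,0,1],
  [0,0.17,-0.004,0,0,0,1],
  [0,0.188,-0.004,0,0,0,1],
  [0,0.188,-0.004,0,0,0,1],
  [0,0.188,-0.004,0,0,0,1],
  [0,0.188,-0.004,0,0,0,1],
])

```text
clock: 4.2
position: [0.6042, 0.1841, 0.0513]
tool_rot: [-3.141, 0.001, 1.396]
force: [1.1, -1.6, -23.5]
grip_width: 0.0117
finger_force: 26.1
```

Request:
play_rows([
  [0,0,0.003,0,0,0,0.4],
  [0,0,0.003,0,0,0,0.4],
  [0,0,0.003,0,0,0,0.4],
  [0,0,0.003,0,0,0,0.4],
  [0,0,-0.08,0,0,0,0.4],
  [0,0,-0.18,0,0,0,0.4],
  [0,0,-0.26,0,0,0,0.4],
  [0,0,-0.3,0,0,0,0.4],
])

```text
clock: 5.0
position: [0.6059, 0.1853, 0.2061]
tool_rot: [3.137, -0.002, 1.396]
force: [0.7, 0.5, 0.2]
grip_width: 0.0515
finger_force: 0.0
```

Run:
```python
from h import *
im=grab_frame("scene");cv2.imwrite("pics/s2.png",cv2.cvtColor(im,cv2.COLOR_RGB2BGR))
th=.083; mid=np.array([.544,-.1305])
mid=(np.array([.6571,-.126])+np.array([.4296,-.1403]))/2
print(mid,delta([*mid,.12],np.pi+th),observe()["grip_width"])
```

```text
[ 0.54335 -0.13315] (array([-0.6503, -0.0146,  0.1735]), array([ 0.0034,  0.0015, -0.8732])) 0.05119386796434957
```

View pics/s2.png

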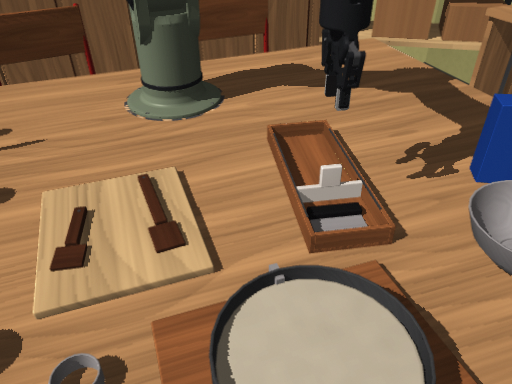

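The divider tab is now at (330,176), well beyond where it started. The scraper's handle is still at (335,211), so it has not moved. Next is the long spatula, in two calls.

Request:
play_rows([
  [-0.65,-0.015,0,0.0034,0.0015,-0.87,0.4],
  [-0.65,-0.015,0,0.0034,0.0015,-0.87,0.4],
  [-0.65,-0.015,0,0.0034,0.0015,-0.87,0.4],
  [-0.65,-0.015,0,0.0034,0.0015,-0.87,0.4],
  [-0.65,-0.015,0.1,0.0034,0.0015,-0.87,0.4],
  [-0.65,-0.015,0.1735,0.0034,0.0015,-0.87,0.4],
  [-0.65,-0.015,0.1735,0.0034,0.0015,-0.87,0.4],
  [-0.65,-0.015,0.1735,0.0034,0.0015,-0.87,0.4],
  [-0.65,-0.015,0.1735,0.0034,0.0015,-0.87,0.4],
  [-0.65,-0.015,0.1735,0.0034,0.0015,-0.87,0.4],
])

```text
clock: 6.05
position: [0.5408, -0.1344, 0.1148]
tool_rot: [-3.14, -0.006, 2.897]
force: [-0.2, -1.0, -0.4]
grip_width: 0.0513
finger_force: 0.0
```

Run:
```python
from h import *
print(delta([.5434,-.131,.06],np.pi+.083),observe()["qpos"])
```

```text
(array([-0.004 ,  0.0081,  0.1096]), array([-0.0005, -0.0028, -0.1565])) [ 0.71381002  0.70581151 -0.83579694  1.84443147  0.66126777  0.90186311
  0.88722366]
```

Request:
play_rows([
  [-0.004,0.008,0.03,0,-0.003,-0.156,0.4],
  [-0.004,0.008,0.06,0,-0.003,-0.156,0.4],
  [-0.004,0.008,0.08,0,-0.003,-0.156,0.4],
  [-0.004,0.008,0.11,0,-0.003,-0.156,0.4],
  [-0.004,0.008,0.11,0,-0.003,-0.156,0.4],
  [-0.004,0.008,0.11,0,-0.003,-0.156,0.4],
])

```text
clock: 6.65
position: [0.5436, -0.1306, 0.0601]
tool_rot: [-3.14, 0.0, -3.067]
force: [0.0, 0.1, 0.3]
grip_width: 0.0515
finger_force: 0.0
```

Run:
```python
from h import *
print(delta([.5434,-.131,.024],np.pi+.083),observe()["tool_rot"])
a=grab_frame("scene")[120:300,30:230];b=grab_frame("top")[140:300,280:430]
a=cv2.resize(a,(500,450));b=cv2.resize(b,(300,320));b=cv2.copyMakeBorder(b,0,130,0,0,cv2.BORDER_CONSTANT)
cv2.imwrite("pics/g3.png",cv2.cvtColor(np.hstack([a,b]),cv2.COLOR_RGB2BGR))
```

```text
(array([ 0.0005, -0.0007,  0.0723]), array([-0.0007,  0.0001, -0.0041])) [-3.14013434e+00  1.71585539e-04 -3.06711113e+00]
```

View pics/g3.png

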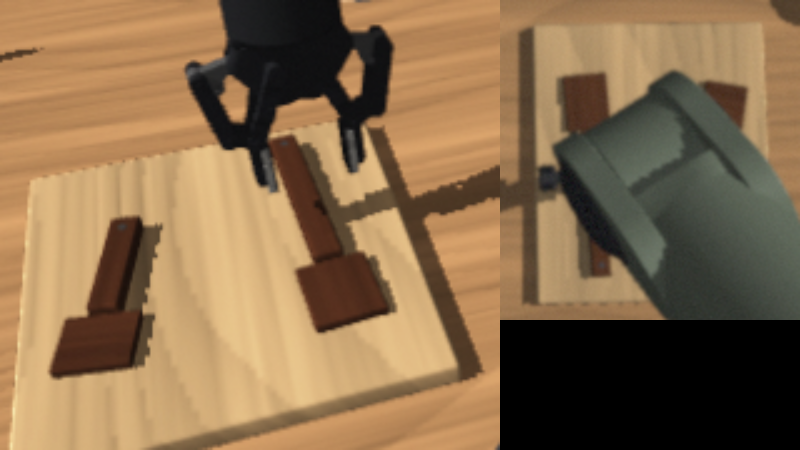

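The open fingers, at (265,175) and (350,155) in the crop, straddle the long spatula's handle with room on both sides. I'll descend and close.

Request:
play_rows([
  [0,0,0.03,0,0,-0.004,0.4],
  [0,0,0.055,0,0,-0.004,0.4],
  [0,0,0.072,0,0,-0.004,0.5],
  [0,0,0.076,0,0,-0.004,0.6],
  [0,0,0.076,0,0,-0.004,0.6],
  [0,0,0.076,0,0,-0.004,0.6],
], newtons=40)

```text
clock: 7.35
position: [0.5437, -0.1307, 0.0223]
tool_rot: [-3.14, 0.001, -3.057]
force: [-0.1, 0.5, 0.3]
grip_width: 0.0344
finger_force: 0.0
```

No contact with the board. I'll close, then lift slightly.

Request:
play_rows([
  [0,0,0.002,0,0,0,1],
  [0,0,0.002,0,0,0,1],
  [0,0,0.002,0,0,0,1],
  [0,0,0.002,0,0,0,1],
  [0,0,0.002,0,0,0,1],
  [0,0,0.002,0,0,0,1],
])

```text
clock: 7.95
position: [0.5439, -0.1309, 0.0217]
tool_rot: [-3.14, 0.001, -3.057]
force: [-1.7, -1.3, 7.7]
grip_width: 0.0209
finger_force: 39.5
```

Request:
play_rows([
  [0,0,-0.02,0,0,0,1],
  [0,0,-0.06,0,0,0,1],
  [0,0,-0.12,0,0,0,1],
  [0,0,-0.2,0,0,0,1],
  [0,0,-0.28,0,0,0,1],
  [0,0,-0.28,0,0,0,1],
])

```text
clock: 8.55
position: [0.5455, -0.1305, 0.1664]
tool_rot: [-3.138, 0.007, -3.057]
force: [0.9, 0.7, -1.7]
grip_width: 0.021
finger_force: 39.9
```

Run:
```python
from h import *
w=W(-.066,0);print(w,delta([*w,.16],np.pi-.176))
cv2.imwrite("pics/l4.png",cv2.cvtColor(grab_frame("scene"),cv2.COLOR_RGB2BGR))
```

```text
[0.47251957 0.21135612] (array([0.0876, 0.6936, 0.0097]), array([-0.0013,  0.0033,  0.1245]))
```

View pics/l4.png

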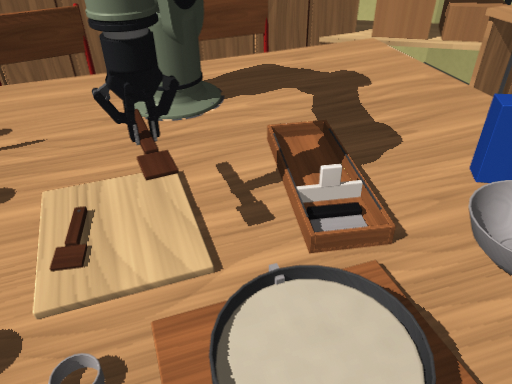

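The spatula is held level, with the blade at (158,163) and the handle up to the gripper at (145,125). Carrying it over the tray.

Request:
play_rows([
  [0.02,0.1,0.01,0,0.003,0.03,1],
  [0.04,0.2,0.01,0,0.003,0.05,1],
  [0.05,0.3,0.01,0,0.003,0.07,1],
  [0.06,0.4,0.01,0,0.003,0.09,1],
  [0.07,0.5,0.01,0,0.003,0.11,1],
  [0.08,0.6,0.01,0,0.003,0.1245,1],
  [0.0876,0.66,0.01,0,0.003,0.1245,1],
  [0.0876,0.6936,0.01,0,0.003,0.1245,1],
  [0.0876,0.6936,0.01,0,0.003,0.1245,1],
  [0.0876,0.6936,0.01,0,0.003,0.1245,1],
])

```text
clock: 9.6
position: [0.4702, 0.2108, 0.1551]
tool_rot: [-3.139, -0.006, 2.966]
force: [-0.6, -0.5, -0.3]
grip_width: 0.0209
finger_force: 39.9
```

Run:
```python
from h import *
s=observe();print(s["position"],s["tool_rot"],delta([*W(-.066,0),.075],np.pi-.176))
a=grab_frame("top")[125:335,110:270];b=grab_frame("scene")[80:260,240:420]
a=cv2.resize(a,(400,525));b=cv2.resize(b,(400,400));b=cv2.copyMakeBorder(b,0,125,0,0,cv2.BORDER_CONSTANT)
cv2.imwrite("pics/t5.png",cv2.cvtColor(np.hstack([a,b]),cv2.COLOR_RGB2BGR))
```

```text
[0.47015059 0.21081744 0.15507569] [-3.13868955 -0.00623781  2.96620401] (array([-0.0055,  0.0024,  0.1601]), array([-0.0014, -0.003 ,  0.0003]))
```

View pics/t5.png

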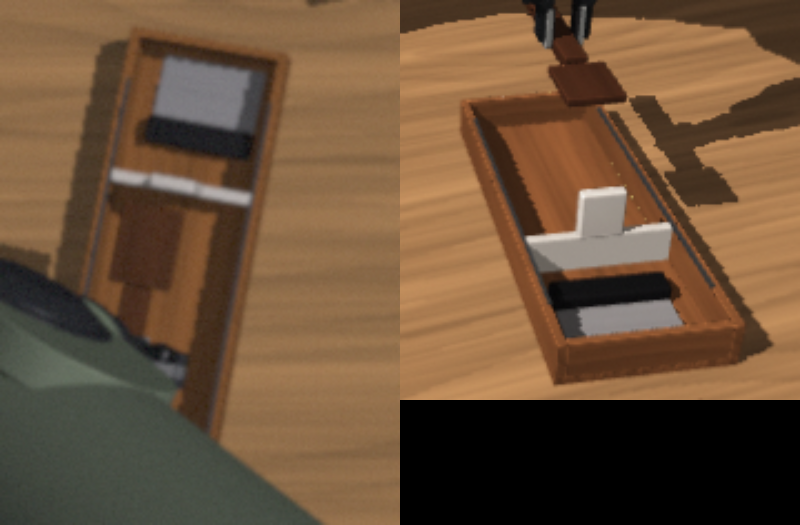

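The top crop (×2.5, offset 110,125) shows the blade with corners at (125,205), (183,213), (168,290) and (110,280), in line with the tray. The divider is at (180,187) and the scraper is clear behind it.

Run:
```python
from h import *
for c,z in[((125,205),.159),((183,213),.159),((168,290),.159),((110,280),.159),((110,169),.04),((253,192),.04),((250,206),.04),((110,183),.04),((148,117),.02),((250,158),.022)]:
    p=plane("top",[np.array(c)/2.5+[110,125]-.3],z)[0,:2]-C; print(c,(p@ex).round(4),(p@ey).round(4))
```

```text
(125, 205) 0.0416 0.0207
(183, 213) 0.0436 -0.0265
(168, 290) -0.0184 -0.0261
(110, 280) -0.019 0.0212
(110, 169) 0.0721 0.0686
(253, 192) 0.0744 -0.0635
(250, 206) 0.0616 -0.0631
(110, 183) 0.0596 0.0661
(148, 117) 0.1264 0.048
(250, 158) 0.1053 -0.0528
```

Request:
play_rows([
  [-0.0135,0.006,0.04,-0.001,-0.003,0,1],
  [-0.0135,0.006,0.09,-0.001,-0.003,0,1],
  [-0.0135,0.006,0.13,-0.001,-0.003,0,1],
  [-0.0135,0.006,0.16,-0.001,-0.003,0,1],
  [-0.0135,0.006,0.19,-0.001,-0.003,0,1],
  [-0.0135,0.006,0.22,-0.001,-0.003,0,1],
  [-0.0135,0.006,0.24,-0.001,-0.003,0,1],
  [-0.0135,0.006,0.25,-0.001,-0.003,0,1],
  [-0.0135,0.006,0.25,-0.001,-0.003,0,1],
])

```text
clock: 10.6
position: [0.4768, 0.2129, 0.0301]
tool_rot: [-3.141, 0.0, 2.966]
force: [-0.4, -0.6, -0.1]
grip_width: 0.0209
finger_force: 39.9
```

Request:
play_rows([
  [0,0,0.01,0,0,0,1],
  [0,0,0.02,0,0,0,1],
  [0,0,0.03,0,0,0,1],
  [0,0,0.037,0,0,0,1],
  [0,0,0.037,0,0,0,1],
  [0,0,0.037,0,0,0,1],
])

```text
clock: 11.2
position: [0.4769, 0.2129, 0.012]
tool_rot: [-3.142, 0.001, 2.966]
force: [0.7, 0.7, -0.3]
grip_width: 0.0208
finger_force: 39.9
```

Request:
play_rows([
  [0,0,0.002,0,0,0,1],
  [0,0,0.003,0,0,0,1],
  [0,0,0.003,0,0,0,0.6],
  [0,0,0.003,0,0,0,0.5],
  [0,0,0.003,0,0,0,0.5],
  [0,0,0.003,0,0,0,0.5],
  [0,0,-0.02,0,0,0,0.5],
  [0,0,-0.06,0,0,0,0.5],
  [0,0,-0.12,0,0,0,0.5],
  [0,0,-0.2,0,0,0,0.5],
])

```text
clock: 12.2
position: [0.476, 0.2127, 0.113]
tool_rot: [-3.141, -0.001, 2.966]
force: [0.9, -0.6, 1.2]
grip_width: 0.0428
finger_force: 0.0
```

Request:
play_rows([
  [0,0,-0.1,0,0,0,0.5],
  [0,-0.1,-0.2,0,0,0,0.5],
  [0,-0.2,-0.25,0,0,0,0.5],
  [0,-0.3,-0.25,0,0,0,0.5],
  [0,-0.4,-0.25,0,0,0,0.5],
  [0,-0.5,-0.25,0,0,0,0.5],
  [0,-0.6,-0.25,0,0,0,0.5],
  [0,-0.65,-0.25,0,0,0,0.5],
  [0,-0.65,-0.25,0,0,0,0.5],
])

```text
clock: 13.1
position: [0.418, -0.1129, 0.2372]
tool_rot: [-3.14, -0.0, 2.957]
force: [0.3, 1.1, 0.2]
grip_width: 0.0426
finger_force: 0.0
```

Run:
```python
from h import *
a=grab_frame("top")[125:335,110:270];b=grab_frame("scene")[80:260,240:420]
a=cv2.resize(a,(400,525));b=cv2.resize(b,(400,400));b=cv2.copyMakeBorder(b,0,125,0,0,cv2.BORDER_CONSTANT)
cv2.imwrite("pics/t6.png",cv2.cvtColor(np.hstack([a,b]),cv2.COLOR_RGB2BGR))
```

```text
(no output)
```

View pics/t6.png

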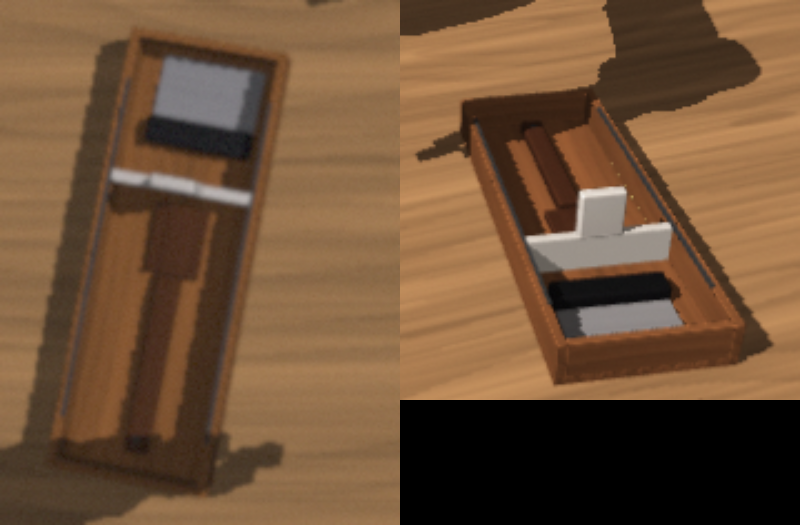

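The spatula lies along the floor of the near compartment, blade at (175,242) and handle end at (138,450). The divider and scraper are in the same pixels as before. Quick check of the numbers.

Run:
```python
from h import *
for c,z in[((155,205),.014),((203,212),.014),((138,452),.02),((195,281),.014),((142,272),.014)]:
    p=plane("top",[np.array(c)/2.5+[110,125]-.3],z)[0,:2]-C; print(c,(p@ex).round(4),(p@ey).round(4))
```

```text
(155, 205) 0.0477 0.0272
(203, 212) 0.0492 -0.018
(138, 452) -0.1761 -0.0003
(195, 281) -0.0144 -0.0225
(142, 272) -0.0151 0.0275
```

```bash
python3 -c "
from workcell import *
print(job_done())"
```

```text
the job is handed in; nothing more can be done
None
```

I handed the job in after about 13 s on the robot's clock, and no verdict came back. By my camera measurements, the divider stands at tray x ≈ 67 mm, the long spatula lies flat in the near compartment with its middle at x ≈ -65 mm, and the scraper has not moved.

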